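Fit the sieve plate and hold the grain mill's keyed cap down

ROBOT

A 6-joint arm with a two-finger parallel gripper is mounted at the origin on the work surface. World frame = base frame: x ahead of the robot, y to its left, z up, the work surface at z = 0. Lengths are in mm, angles in rad, forces in N, time in s.
With the tool pointing down it reaches from about 375 to 975 mm from the base axis. Payload 3.8 kg.
Tool frame: the origin (TCP) lies at the very end of the fingers, on their centre line; the grasp point (between the pads) lies 19 mm behind it; x points along the fingers, y is the direction in which the jaws open and shut, and the axes are right-handed (so a half turn about x gives the same grasp; the last joint's range is limited). The gripper opens to 88 mm and grips with 3 to 60 N. Pads are 18 mm wide; open, the fingers measure 123 mm over their backs; the gripper's body (75 mm by 187 mm) begins 45 mm behind the grasp point.
Start: joints at [-1.238, 0.264, 1.604, -0, 1.274, -0.037], TCP at [243.959, -629.366, 238.706] pointing down, gripper open.
Joint ranges: [-2.63, 2.63], [-0.94, 2.18], [0.31, 2.57], [-1.31, 4.45], [0, 2.66], [-2.55, 2.55]. Speed limits (rad/s): [2.57, 2.57, 3.14, 3.14, 3.14, 3.14].

INTERFACE

Orientations are given as a unit quaternion [x, y, z, w].
In Python, from station import bot, capture, ticket gives the robot as it stands.
- The arm moves only by the tool apply_moves, never from a script. Its argument "plan" is a list of rows, each an object with "offset": the shift along the world's x, y, z in units of 25 mm (1.0 is 25 mm), a list of three; "roll": the turn about the world's z in rad. In form: [{"offset": [tx, ty, tz], "roll": roll}, ...]. A call has 1 to 8 rows; each row shifts and turns the commanded pose from where the row before left it; what a row does not reach is not made up. A row lasts 1/10 s, in which the tool goes at most 50 mm and 8.59 degrees, less where a joint would pass 70% of its speed; a pose out of reach is approached as far as the arm can. A call is refused whole if a number of a shift passes 1 or a number of a turn 0.15, either way. A call with a gripper value outside its range is refused whole. "grip" is the opening in per cent of the stroke, from 0 (shut) to 100 (fully open), set as the call begins (left out, the last holds). The fingers move at their own pace and stop on an object; the grip force is fixed at half the most. Time passes only in rows, so rows that do not move let the fingers close. It gives the time, the measured TCP pose, the force and the opening at its end, in the units of the state.
- bot.state(): the state, without advancing time (a new reading comes with each control period).
- capture(name): name is "side" or "top"; returns a dict with "color" (480x640x3 uint8, red, green, blue), "camera_matrix" (3x3 intrinsics, pixels), "dist_coeffs" ([k1, k2, p1, p2, k3] as OpenCV has them; the pictures are not rectified), "extrinsics" (4x4, takes a point from camera to world coordinates). Camera axes: x right, y up, looking along -z (the intrinsics and any distortion apply to the point x, -y, -z); pixel columns grow to the right and rows downward; lengths in mm; the calibration is good to about 2 mm. A picture is of the moment at which its call begins. There is no depth.
- ticket.sign_off(): hands the job in, once; it reports no verdict.
The state is a dict: "time": time; "joint_pos": joint angles; "qd": joint speeds; "joint_torque": joint torques, N m; "ee_pos": TCP position; "eef_rot": TCP orientation; "contact_force": force on the tool from outside, world axes, zero at the start; "torque": the same for the moment, N m; "gripper_width": opening from 0.0 (shut) to 1.0 (fully open).
Only numpy, scipy, OpenCV 4.12 (cv2) and the standard library are available. Lean on these libraries where they do the work, as an engineer would, in place of code of your own. Each camera call takes 0.05 s, during which the arm holds its last target.

TASK

Get the grain mill ready and run it: take the perforated sieve plate out of the wooden rack, slide it upright into the slot beside the mill's spout until it is fully home, and let go of it. Then turn the mill's knurled feed cap clockwise (seen from above, less than a quarter turn) until the hidden keyway in its skirt lets it drop over the pin on the neck, and push it right down against its spring; the mill only runs while the cap is held down, so finish still holding the cap pushed home. Leave everything else where it stands, the dough scraper in the rack included.

Things in the scene. Friction and masses are not known exactly. Their poses are not given: they have to be found in the camera images.
- sieve: Upright steel plate with rows of round holes, 80 mm wide (own x), 6 mm thick (own y), 85 mm tall (z), 0.14 kg, with a black grip block on the middle of its top edge: 40 mm wide (x), 14 mm thick (y), 85 to 121 mm above the bottom edge. Origin: middle of the bottom edge. Fits either way round. It starts standing loosely in one of the rack's two grooves.
- rack: Fixed wooden rack, base 130 x 150 x 12 mm, with two grooves 9 mm wide along its own x at own y = -45 and +45 mm; their walls rise from 12 to 38 mm and what stands in them rests at 12 mm. Origin: centre of its underside. The sieve plate stands in one groove, the scraper in the other, in either order.
- mill: White electric grain mill, fixed: housing 160 (own x) x 200 x 90 mm tall, a round chamber 120 mm across on it up to 120 mm, spout and sieve slot on its own +y side. Origin: on the counter under the axis of the feed neck, which is 42 mm thick and stands on the chamber's flat top. One pin, 6 mm thick, sticks out of the neck on the mill's own +x side, its top 12 mm above the chamber top.
- slot_mouth (a point): Middle of the open top of the mill's sieve slot, at the top of its flared lips (120 mm above the counter). The slot goes straight down; it is 82 mm long along the mill's own x and 8 mm wide along the mill's own y, and the flare widens it by about 4 mm on each side over the top 4 mm.
- slot_floor (a point): Middle of the slot's floor, 85 mm below the mouth. With the sieve plate home, its bottom edge rests here and its grip block stands out above the slot.
- cap: Black knurled feed cap, 60 mm across, 44 mm tall, flat top, loose over the neck, 0.12 kg. Origin: centre of its underside. One hidden keyway inside the skirt on its own +x side (12 mm wide) passes the pin when cap x = mill x within 0.1 rad; it starts 0.45 to 1.3 rad counterclockwise of that. Underside above the chamber top: 14 mm sprung up at the start, 12 mm if stopped by the pin, 0 when home.
- seat (a point): Centre of the chamber's flat top round the neck (120 mm above the counter), where the cap's underside lands when home.
- interlock (a joint): Travel of the spring-loaded interlock plunger under the cap, in m: 0 up, about 0.014 with the cap home. The spring pushes up with about 3.7 N at 0 and 9 N at home, so the cap rises again when let go.
- scraper: Dough scraper, not to be moved: steel blade 112 mm wide, 6 mm thick and 85 mm tall with a round wooden bar 22 mm thick and 116 mm long along its top (centre 94 mm up). Origin: middle of its lower edge. Stands in the rack's other groove.
- measuring_cup: Steel measuring cup, 76 mm wide and 48 mm tall, standing under the mill's spout, its flat handle (85 mm long) along its own +x. Origin: centre of its underside. Leave it.
- couscous_basket: Aluminium couscous basket, 220 mm wide and 115 mm tall, far left. Origin: centre of its underside. Leave it.
- tajine_lid: Conical clay tajine lid, 236 mm wide, 172 mm tall, far right. Origin: centre of its underside. Leave it.
- scoop: Olive-wood scoop lying on the counter, tray 75 x 52 x 31 mm to its own +x, handle 85 mm to its own -x. Origin: at the tray's back end, underneath. Leave it.
- spice_jar: Glass jar with a steel cap, 60 mm wide, 100 mm tall. Origin: centre of its underside. Leave it.
- bowl: Small ceramic bowl, 120 mm wide, 55 mm tall. Origin: centre of its underside. Leave it.

How it is judged (in metres and radians):
On the way, in this order (a step that is already met when the one before it is completed fails the run):
1. the sieve plate is fully home in the mill's slot, upright, and let go (z of sieve in the frame of slot_floor between -0.004 and 0.003 m and horizontal distance between sieve and slot_floor below 0.004 m and angle between sieve's own z axis and vertical below 0.05 rad and angle between the x axis of sieve and the x axis of mill, either way round below 0.06 rad and contact force between the fingers and sieve below 0.1 N and value of joint interlock below 0.004 m), for 0.2 s.
2. the cap has dropped over the pin and is held down on the chamber by the gripper (z of sieve in the frame of slot_floor between -0.004 and 0.003 m and horizontal distance between sieve and slot_floor below 0.004 m and angle between sieve's own z axis and vertical below 0.05 rad and angle between the x axis of sieve and the x axis of mill, either way round below 0.06 rad and z of cap in the frame of seat below 0.003 m and horizontal distance between cap and seat below 0.004 m and angle between cap's own z axis and vertical below 0.06 rad and value of joint interlock above 0.0105 m and contact force between the fingers and cap above 2 N), for 0.3 s.
At the end, for the whole second after the job is handed in: Sieve plate in the slot, bottom edge within 3 mm of its floor, upright, not touched. Cap level on the neck, underside within 3 mm of the chamber top, interlock pressed at least 10.5 mm, fingers on the cap with over 2 N: the program ends holding it down. The rest within 30 mm of its place (all of step 2 and contact force between the fingers and sieve below 0.1 N); the arm keeps its last pose, push and grip.
It fails at once if the dough scraper is moved more than 30 mm or tipped over (distance of scraper from where it was at the start of the episode above 0.03 m or angle between scraper's own z axis and vertical above 0.4 rad).
It fails at once if the measuring cup or the scoop is moved more than 30 mm or tipped over (distance of any of measuring_cup, scoop from where it was at the start of the episode above 0.03 m or angle between any of measuring_cup, scoop's own z axis and vertical above 0.4 rad).
It fails at once if the basket, tajine lid, jar or bowl is moved more than 30 mm or tipped over (distance of any of couscous_basket, tajine_lid, spice_jar, bowl from where it was at the start of the episode above 0.03 m or angle between any of couscous_basket, tajine_lid, spice_jar, bowl's own z axis and vertical above 0.4 rad).
It also fails if it takes over 64 s, if anything falls off the work surface, if the arm or the gripper's body presses on something with over 40 N, if the wrist force passes 120 N, or if a joint passes its speed limit or range.

## Working session

There is one attempt and no reset: what is moved stays moved. The work goes in short steps, Python scripts to look and compute and a tool call to move; the robot and the scene stay as the last step left them, time stands still between calls to the robot, and variables do not carry over. Pictures are saved under pics/ and viewed, and the job is handed in when it is done.

Besides the shell and the picture viewer there is one more tool, called as name(argument=value, ...), one argument or row to a line, values as JSON. apply_moves: Moves the arm, as the interface text tells. Its arguments: {"type":"object","properties":{"plan":{"type":"array"},"grip":{"type":"number"}},"required":["plan"]}

```bash
ls; mkdir -p pics
cat > h.py <<'E'
import numpy as np, cv2
from station import bot, capture, ticket
def snap(cam,name):
    c=capture(cam); cv2.imwrite(f'pics/{name}.png',c['color'][:,:,::-1]); np.savez(f'pics/{name}.npz',**{k:np.array(v) for k,v in c.items()}); return c
def load(name): return dict(np.load(f'pics/{name}.npz'))
def ray(c,uv):
    p=cv2.undistortPoints(np.array(uv,float).reshape(-1,1,2),c['camera_matrix'],c['dist_coeffs']).reshape(-1,2)
    d=np.c_[p[:,0],-p[:,1],-np.ones(len(p))]@c['extrinsics'][:3,:3].T
    return c['extrinsics'][:3,3],d
def onz(c,uv,z):
    o,d=ray(c,uv); return o+d*((z-o[2])/d[:,2])[:,None]
def proj(c,P):
    E=np.linalg.inv(c['extrinsics']); q=np.atleast_2d(P)@E[:3,:3].T+E[:3,3]
    q=q*[1,-1,-1]
    return cv2.projectPoints(q.reshape(-1,1,3),np.zeros(3),np.zeros(3),c['camera_matrix'],c['dist_coeffs'])[0].reshape(-1,2)
E
python3 -c "
from h import *
for n in ('side','top'):
    c=snap(n,n+'0'); print(c['camera_matrix'],c['dist_coeffs'],c['extrinsics'])
print(bot.state())"
```

```text
pics
[[579.70453891   0.         322.27184315]
 [  0.         579.70453891 240.35437209]
 [  0.           0.           1.        ]] [-0.02364916  0.          0.          0.          0.        ] [[-7.86865222e-01  3.10761827e-01 -5.33169962e-01 -3.58091327e+02]
 [-6.16880493e-01 -3.71768045e-01  6.93719668e-01  1.16947081e+03]
 [ 1.73660373e-02  8.74766030e-01  4.84234255e-01  9.45431960e+02]
 [ 0.00000000e+00  0.00000000e+00  0.00000000e+00  1.00000000e+00]]
[[495.89207896   0.         315.061873  ]
 [  0.         495.89207896 241.62949346]
 [  0.           0.           1.        ]] [-0.14037735  0.          0.          0.          0.        ] [[-4.50158920e-02  9.75079262e-01 -2.17241806e-01  2.41939846e+02]
 [-9.98982878e-01 -4.45051834e-02  7.24549318e-03  3.73212348e+01]
 [-2.60345627e-03  2.17347007e-01  9.76090928e-01  1.54627834e+03]
 [ 0.00000000e+00  0.00000000e+00  0.00000000e+00  1.00000000e+00]]
{'time': 0.1, 'joint_pos': array([-1.23789948e+00,  2.64664576e-01,  1.60522300e+00,  2.46709554e-05,
        1.27371029e+00, -3.69026861e-02]), 'qd': array([ 0.00119569, -0.00113698, -0.00476778,  0.00166179,  0.00146184,
       -0.00077165]), 'joint_torque': array([ 2.37018520e-05, -5.03619075e+01, -3.58070791e+01,  7.31406198e-02,
        2.33360042e-02, -4.56014584e-05]), 'ee_pos': array([ 243.75920225, -628.7634681 ,  237.52923399]), 'eef_rot': array([-0.69495775, -0.13070002,  0.69515034, -0.12929517]), 'contact_force': array([-0.49867959, -0.35382548,  0.10352516]), 'torque': array([-0.00905343, -0.00459573, -0.04351887]), 'gripper_width': 1.002116577999757}
```

View pics/side0.png

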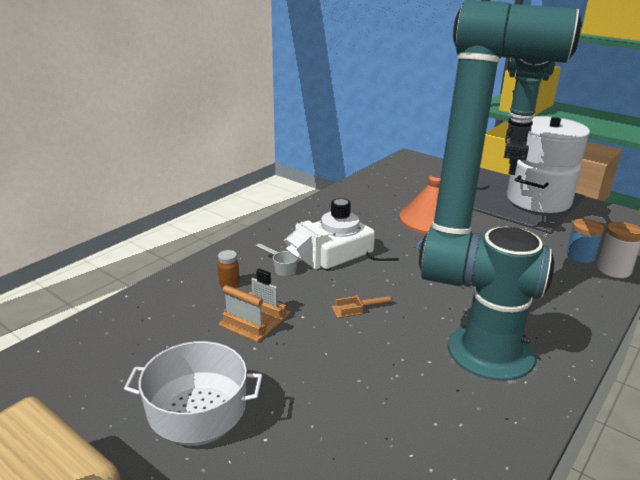

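View pics/top0.png

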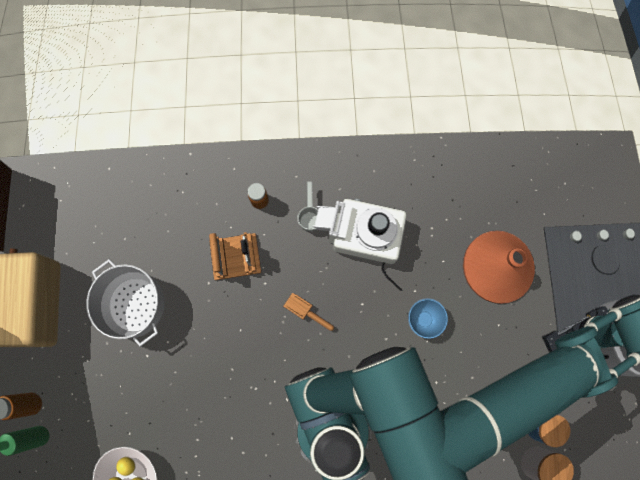

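The two views show everything: the sieve's black grip is at top (246,250) and side (263,276). The mill's cap is at top (379,224) and side (341,209). The slot is at top (~345,220).

```bash
python3 -c "
from h import *
a=load('top0')['color'][:,:,::-1]; b=load('side0')['color'][:,:,::-1]
def cr(im,x,y,w,h,s): return cv2.resize(im[y:y+h,x:x+w],None,fx=s,fy=s,interpolation=cv2.INTER_CUBIC)
cv2.imwrite('pics/t_mill.png',cr(a,295,170,125,100,6))
cv2.imwrite('pics/t_rack.png',cr(a,200,220,75,70,8))
cv2.imwrite('pics/s_mill.png',cr(b,250,190,150,90,5))
cv2.imwrite('pics/s_rack.png',cr(b,210,260,90,80,7))
"
```

```text
(no output)
```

View pics/t_mill.png

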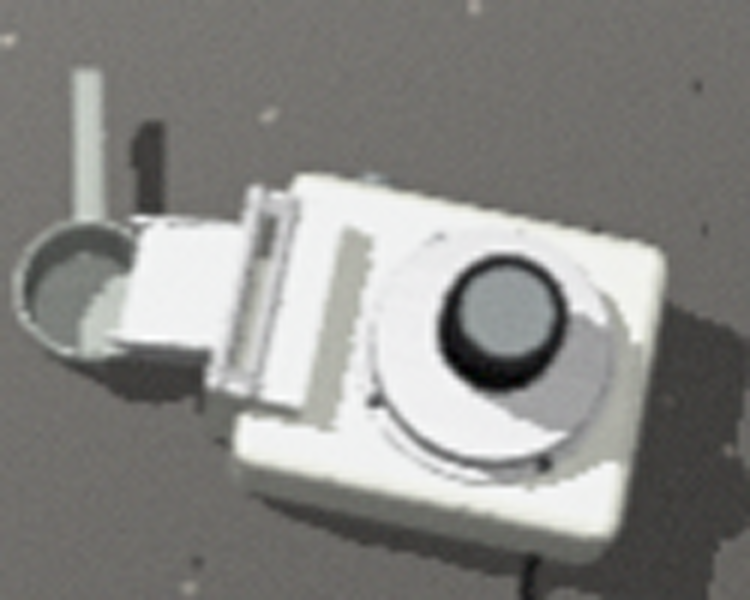

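View pics/t_rack.png

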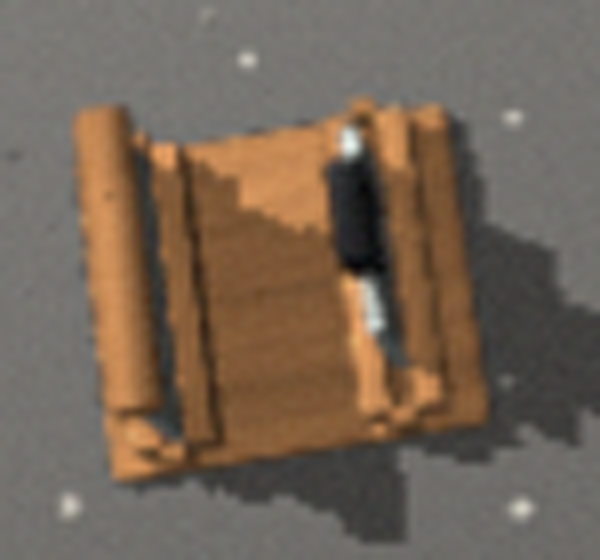

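View pics/s_mill.png

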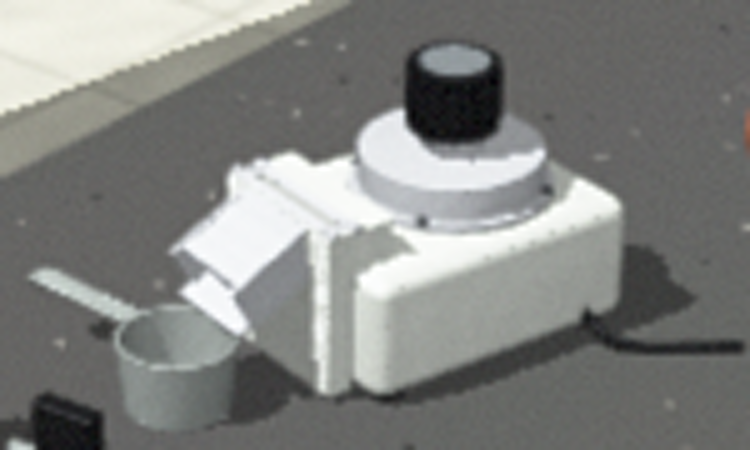

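View pics/s_rack.png

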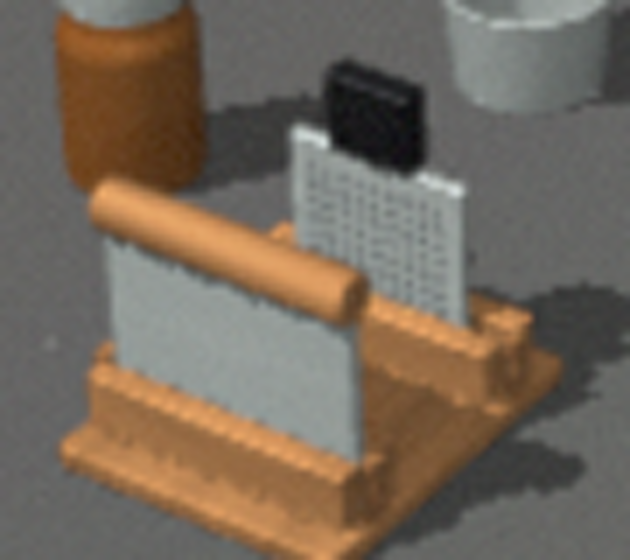

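```bash
cat >> h.py <<'E'
def tri(c1,p1,c2,p2):
    o1,d1=ray(c1,[p1]);o2,d2=ray(c2,[p2]);d1=d1[0];d2=d2[0]
    t=np.linalg.lstsq(np.c_[d1,-d2],o2-o1,rcond=None)[0]
    a=o1+d1*t[0];b=o2+d2*t[1];return (a+b)/2,np.linalg.norm(a-b)
def un(p,ox,oy,s): p=np.array(p,float); return (p+.5)/s-.5+[ox,oy]
E
python3 -c "
from h import *
np.set_printoptions(precision=1,suppress=True)
t=load('top0');s=load('side0')
T=lambda p:un(p,200,220,8);S=lambda p:un(p,210,260,7)
print('plate top z97',onz(t,[T((350,127)),T((380,347))],97))
print('side z97',onz(s,[S((297,128)),S((463,187))],97))
for a,b in (((350,127),(463,187)),((350,127),(297,128)),((380,347),(463,187))): print(tri(t,T(a),s,S(b)))
# grip mask
for n,c,box in (('t',t,(235,225,260,262)),('s',s,(252,262,276,290))):
    x0,y0,x1,y1=box; g=c['color'][y0:y1,x0:x1].max(2); m=(g<60).astype(np.uint8)
    ys,xs=np.nonzero(m); print(n,m.sum(),xs.min()+x0,xs.max()+x0,ys.min()+y0,ys.max()+y0)
    print(g)
M=lambda p:un(p,295,170,6);N=lambda p:un(p,250,190,5)
print('cap top z178 t,s',onz(t,[M((511,308))],178),onz(s,[N((457,60))],178), tri(t,M((511,308)),s,N((457,60))))
print('lips',onz(t,[M(p) for p in ((255,185),(297,200),(213,385),(250,395))],120))
print('lips side',onz(s,[N(p) for p in ((262,165),(355,232))],120))
"
```

```text
plate top z97 [[593.4 241.6  97. ]
 [508.8 231.6  97. ]]
side z97 [[592.7 240.   97. ]
 [516.  229.7  97. ]]
(array([565.8, 224.2,  85.3]), np.float64(69.1793442970001))
(array([592.6, 241.1,  97.8]), np.float64(1.4945948602330088))
(array([510.3, 232.5, 100.2]), np.float64(4.748073577996627))
t 86 242 249 239 261
[[121 119 119 121 119 120 120 119 121 118 121 119 119 118 120 120 120 120
  118 121 118 120 122 119 118]
 [121 122 122 121 116 123 116 121 124 119 120 117 119 119 119 118 120 118
  118 118 123 118 120 116 118]
 [118 118 118 119 120 117 119 118 120 121 122 122 119 119 120 121 118 121
  118 123 115 118 119 120 116]
 [118 122 119 118 121 120 122 120 117 119 120 118 117 116 115 118 120 117
  119 118 116 119 118 119 117]
 [119 120 121 119 118 118 119 119 121 121 119 118 124 118 120 121 119 119
  115 122 114 119 117 118 116]
 [121 122 122 121 120 121 119 119 122 116 117 116 120 119 117 118 119 120
  120 119 117 119 115 121 116]
 [120 120 116 120 120 121 120 118 117 121 123 121 114 116 116 118 119 114
  117 117 117 117 117 118 117]
 [121 122 121 118 118 119 120 122 136 153 158 141
[... 5527 characters left out ...]
182 174 140 118 116]
 [164 153 124 133 135 148 148 147 145 133 149 140 157 152 157 158 156 155
  160 194 204 193 194 179]
 [163 154 143 145 134 135 137 134 153 147 146 132 150 137 149 150 150 159
  156 156 157 165 204 210]
 [159 152 129 138 146 144 145 128 147 131 152 147 150 128 138 136 138 151
  146 154 152 156 158 152]
 [144 154 148 142 123 132 145 136 150 137 143 127 154 147 147 143 130 145
  127 151 150 157 153 143]]
cap top z178 t,s [[ 598.7 -160.4  178. ]] [[ 595.9 -163.5  178. ]] (array([ 596.7, -161.2,  179. ]), np.float64(3.972134055070276))
lips [[683.1 -45.1 120. ]
 [674.4 -65.7 120. ]
 [581.2 -18.7 120. ]
 [575.3 -36.7 120. ]]
lips side [[669.5 -62.3 120. ]
 [571.1 -30.9 120. ]]
```

```bash
python3 -c "
from h import *
a=load('top0')['color'][:,:,::-1]; b=load('side0')['color'][:,:,::-1]
def cr(im,x,y,w,h,s):
    o=im[y:y+h,x:x+w].astype(float); o=np.clip((o-60)*1.3,0,255).astype(np.uint8)
    return cv2.resize(o,None,fx=s,fy=s,interpolation=cv2.INTER_NEAREST)
cv2.imwrite('pics/t_slot.png',cr(a,325,195,35,45,13))
cv2.imwrite('pics/s_slot.png',cr(b,285,215,50,40,15))
# cap top disc
np.set_printoptions(precision=2,suppress=True)
from scipy.spatial.transform import Rotation as R
s=bot.state(); print(R.from_quat(s['eef_rot']).as_matrix())
for n,box,lo,hi in (('top0',(366,208,392,238),95,150),('side0',(328,195,356,213),95,170)):
    c=load(n);x0,y0,x1,y1=box;g=c['color'][y0:y1,x0:x1].max(2)
    m=((g>75)&(g<170)).astype(np.uint8)
    k,l,st,ce=cv2.connectedComponentsWithStats(m,connectivity=4)
    for i in range(1,k):
        if st[i,4]>20:
            print(n,st[i],ce[i]+[x0,y0],onz(c,[ce[i]+[x0,y0]],178))
"
```

```text
[[-0.    0.36 -0.93]
 [ 0.   -0.93 -0.36]
 [-1.   -0.   -0.  ]]
top0 [  5   6  17  16 202] [379.07 221.53] [[ 596.92 -158.29  178.  ]]
top0 [  8  12  18  18 112] [386.44 232.1 ] [[ 564.97 -177.04  178.  ]]
side0 [  0   0  28  18 309] [342.3  200.95] [[ 595.56 -169.93  178.  ]]
```

View pics/t_slot.png

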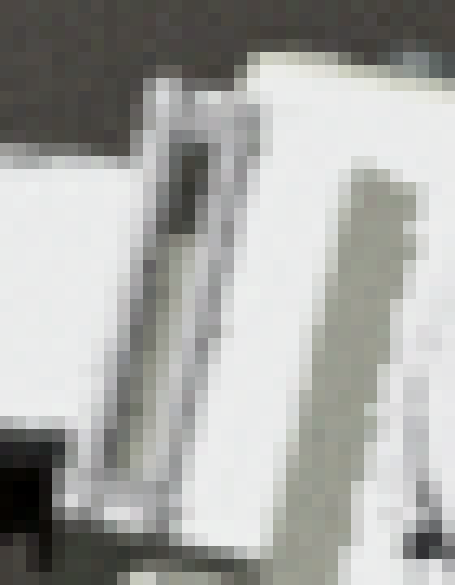

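View pics/s_slot.png

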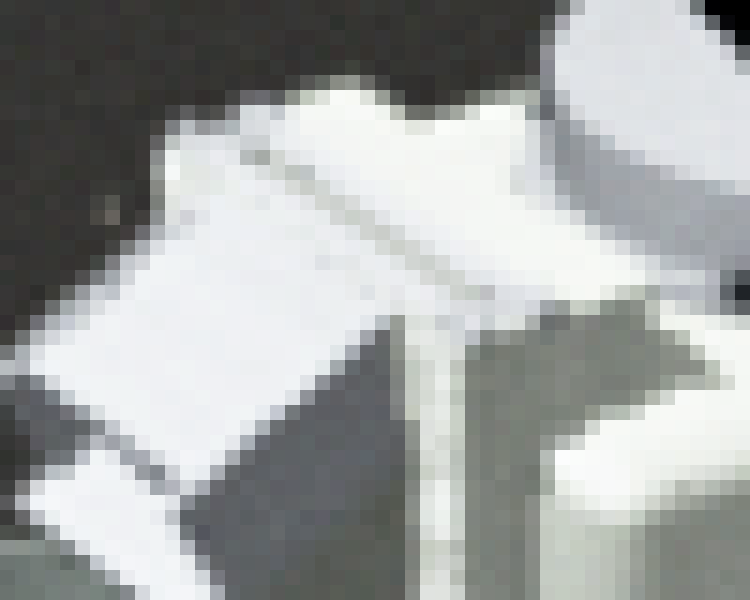

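```bash
python3 -c "
from h import *
np.set_printoptions(precision=1,suppress=True)
for n,box,lo,hi in (('top0',(370,211,391,233),105,160),('side0',(332,197,350,208),105,190)):
    c=load(n);x0,y0,x1,y1=box;g=c['color'][y0:y1,x0:x1].max(2); 
    print(g)
t=load('top0');s=load('side0')
U=lambda p:un(p,325,195,13)
print(onz(t,[U((190,140)),U((118,475))],117), 'ctr')
V=lambda p:un(p,285,215,15)
print(onz(s,[V((255,155)),V((490,297))],118))
# housing corners top z90
M=lambda p:un(p,295,170,6)
print('housing',onz(t,[M(p) for p in ((295,178),(660,250),(237,430),(610,530))],90))
"
```

```text
[[235 234 233 233 235 233 233 235 235 237 235 233 235 234 233 232 231 233
  236 240 241]
 [232 234 237 234 235 205 160 142 133 136 143 152 187 227 234 235 235 232
  233 233 239]
 [234 236 234 205 154 107  66  49  44  48  58  60  89 130 184 225 233 233
  232 231 233]
 [235 232 189 109  60  45  54  79  87 102  92  76  54  52  88 145 216 233
  233 232 229]
 [225 168  97  42  58  85 124 143 144 149 149 141 124  86  53  62 130 216
  235 233 232]
 [195  97  38  75 122 145 154 156 159 155 159 155 150 142 109  59  65 149
  218 231 232]
 [137  52  55 118 150 157 156 155 155 152 153 159 155 158 148 113  61  73
  150 223 232]
 [ 74  37  94 143 157 155 152 155 157 155 156 155 154 153 158 148  94  46
  124 216 235]
 [ 37  48 124 151 159 158 158 156 155 155 155 154 156 153 157 156 116  60
   79 178 229]
 [ 29  57 122 155 155 154 153 156 154 156 155 155 151 158 157 157 129  72
   48 135 223]
 [ 30  78 134 157 154 155 156 159 156 154 155 156 157 156 159 161 150  95
   43 122 222]
 [ 33  78 133 157 157 154 155 156 154 150 152 154 155 153 155 159 154  99
   42  95 165]
 [ 28  66 126 158 156 154 155 15
[... 1179 characters left out ...]
8 159 158 157 161 158 155 158 158 160 160 138  57  51]
 [ 31  60 117 155 159 156 160 155 159 157 158 156 157 159 158 137  64  45]
 [ 23  40  79 131 148 156 156 158 160 161 160 157 152 151 140  90  35  34]
 [ 28  23  40  58  88 123 140 151 147 148 147 144 125  94  73  44  29  25]
 [ 26  22  29  31  39  49  56  60  65  65  61  55  45  42  36  27  15  25]
 [ 26  23  27  26  22  26  29  30  30  33  34  28  25  24  20  26   8  21]
 [ 26  25  24  20  25  25  24  14  21  19  17  31  17  19  18  24  24  29]]
[[668.4 -50.6 117. ]
 [589.6 -29.7 117. ]] ctr
[[663.2 -52.6 118. ]
 [587.7 -35.5 118. ]]
housing [[ 695.2  -67.5   90. ]
 [ 648.8 -251.9   90. ]
 [ 564.6  -30.7   90. ]
 [ 505.  -214.3   90. ]]
```

apply_moves(
  plan=[
    {"offset": [0.6,0,1],"roll": -0.04},
    {"offset": [0.6,1,1],"roll": -0.04},
    {"offset": [0.6,1,1],"roll": -0.04},
    {"offset": [0.6,1,0],"roll": -0.04},
    {"offset": [0.6,1,0],"roll": -0.04},
    {"offset": [0.6,1,0],"roll": -0.04},
    {"offset": [0.6,1,0],"roll": 0},
    {"offset": [0.6,1,0],"roll": 0},
  ],
  grip=60,
)

```text
time: 0.9
ee_pos: [364.2, -453.0, 313.1]
eef_rot: [-0.705, -0.046, 0.706, -0.046]
contact_force: [-0.4, -0.8, 0.0]
gripper_width: 0.599
```

apply_moves(
  plan=[
    {"offset": [0.6,1,0],"roll": 0},
    {"offset": [0.6,1,0],"roll": 0},
    {"offset": [0.6,1,0],"roll": 0},
    {"offset": [0.6,1,0],"roll": 0},
    {"offset": [0.6,1,0],"roll": 0},
    {"offset": [0.6,1,0],"roll": 0},
    {"offset": [0.6,1,0],"roll": 0},
    {"offset": [0.6,1,0],"roll": 0},
  ],
)

```text
time: 1.7
ee_pos: [484.2, -253.1, 313.2]
eef_rot: [-0.705, -0.046, 0.706, -0.046]
contact_force: [0.4, -0.4, 0.2]
gripper_width: 0.598
```

apply_moves(
  plan=[
    {"offset": [0.6,1,0],"roll": 0},
    {"offset": [0.6,1,0],"roll": 0},
    {"offset": [0.6,1,0],"roll": 0},
    {"offset": [0.6,1,0],"roll": 0},
    {"offset": [0,1,0],"roll": 0},
    {"offset": [0,1,0],"roll": 0},
    {"offset": [0,1,0],"roll": 0},
    {"offset": [0,1,0],"roll": 0},
  ],
)

```text
time: 2.5
ee_pos: [543.6, -53.3, 313.1]
eef_rot: [-0.705, -0.046, 0.706, -0.046]
contact_force: [-0.0, 0.8, -0.6]
gripper_width: 0.6
```

apply_moves(
  plan=[
    {"offset": [0,1,0],"roll": 0},
    {"offset": [0,1,0],"roll": 0},
    {"offset": [0,1,0],"roll": 0},
    {"offset": [0,1,0],"roll": 0},
    {"offset": [0,1,0],"roll": 0},
    {"offset": [0,1,0],"roll": 0},
    {"offset": [0,1,0],"roll": 0},
    {"offset": [0,0,0],"roll": 0},
  ],
)

```text
time: 3.3
ee_pos: [543.4, 123.0, 313.1]
eef_rot: [-0.705, -0.047, 0.706, -0.047]
contact_force: [-0.6, 0.7, -0.2]
gripper_width: 0.597
```

apply_moves(
  plan=[
    {"offset": [0.36,1,0],"roll": 0},
    {"offset": [0,1,0],"roll": 0},
    {"offset": [0,1,0],"roll": 0},
    {"offset": [0,1,-1],"roll": 0},
    {"offset": [0,0.5,-1],"roll": 0},
    {"offset": [0,0,-1],"roll": 0},
    {"offset": [0,0,-1],"roll": 0},
    {"offset": [0,0,-1],"roll": 0},
  ],
)

```text
time: 4.1
ee_pos: [552.8, 232.3, 187.3]
eef_rot: [-0.705, -0.046, 0.706, -0.046]
contact_force: [-0.6, -0.1, -0.0]
gripper_width: 0.599
```

```bash
python3 -c "
from h import *
from scipy.spatial.transform import Rotation as R
a=snap('top','top1')['color'][:,:,::-1]; b=snap('side','side1')['color'][:,:,::-1]
def cr(im,x,y,w,h,s): return cv2.resize(im[y:y+h,x:x+w],None,fx=s,fy=s,interpolation=cv2.INTER_CUBIC)
cv2.imwrite('pics/c1.png',np.hstack([cr(a,190,190,100,120,4),cr(b,210,190,100,120,4)]))
s=bot.state();print(s['ee_pos'],R.from_quat(s['eef_rot']).as_matrix()[:,1])
"
```

```text
[549.96877364 231.14861302 183.83621133] [ 0.12915352 -0.99162143  0.0025125 ]
```

View pics/c1.png

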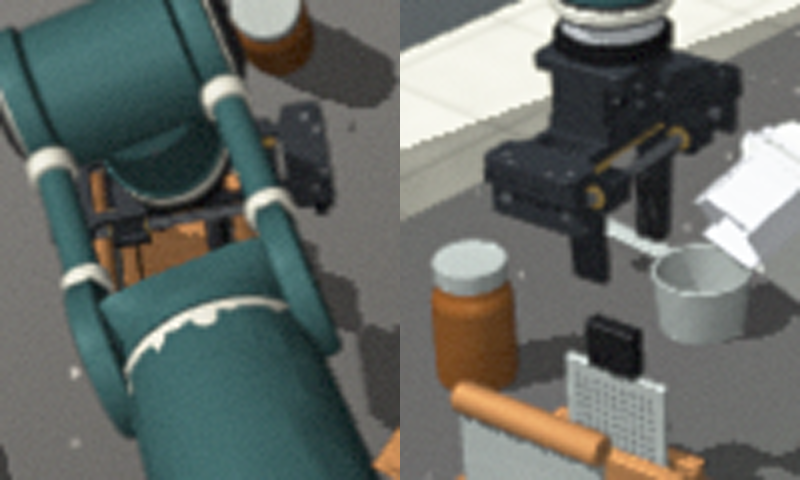

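```bash
python3 -c "
from h import *
np.set_printoptions(precision=1,suppress=True)
for i in range(3): s=bot.state();print(s['time'],s['ee_pos'],s['contact_force'])
c=load('side1'); p=s['ee_pos']
j=np.array([.129,-.992,0])*27
print('tcp pads bottoms',proj(c,[p-j,p+j,p,[552.5,235.6,133],[552.5,235.6,97]]))
print('at x,y', ((proj(c,[p-j,p+j,p])-[210,190])*4+[400,0]))
"
```

```text
4.2 [550.  231.1 183.8] [-1.3  0.1 -0.4]
4.2 [550.  231.1 183.8] [-1.3  0.1 -0.4]
4.2 [550.  231.1 183.8] [-1.3  0.1 -0.4]
tcp pads bottoms [[258.7 258.4]
 [270.9 249.5]
 [264.9 253.9]
 [263.6 270.9]
 [264.  282.4]]
at x,y [[594.8 273.7]
 [643.6 238.1]
 [619.5 255.7]]
```

apply_moves(
  plan=[
    {"offset": [0,0,0],"roll": 0},
    {"offset": [0,0,0],"roll": 0},
  ],
)

```text
time: 4.4
ee_pos: [554.1, 233.1, 190.4]
eef_rot: [0.706, 0.046, -0.705, 0.046]
contact_force: [0.2, -0.6, 0.0]
gripper_width: 0.597
```

```bash
python3 -c "
from h import *
s=bot.state();print(s['time'],s['ee_pos'],s['joint_pos'],s['qd'])"
```

```text
4.4 [554.07102679 233.07435552 190.43296729] [ 3.56843906e-01  1.58639617e-01  1.82155606e+00 -1.78878786e-04
  1.15890263e+00  1.79825974e+00] [ 4.35779966e-03 -9.45539966e-03 -9.27544466e-03  6.41260136e-04
 -2.27839390e-03  4.18446102e-05]
```

apply_moves(
  plan=[
    {"offset": [0,0,0],"roll": 0},
  ],
)

```text
time: 4.5
ee_pos: [554.2, 233.3, 190.8]
eef_rot: [0.707, 0.046, -0.704, 0.045]
contact_force: [-0.5, 0.4, 0.1]
gripper_width: 0.598
```

apply_moves(
  plan=[
    {"offset": [0,0,0],"roll": 0},
  ],
)

```text
time: 4.6
ee_pos: [553.9, 233.3, 190.3]
eef_rot: [0.707, 0.046, -0.705, 0.046]
contact_force: [0.0, 0.0, -0.4]
gripper_width: 0.6
```

apply_moves(
  plan=[
    {"offset": [0,0,0],"roll": 0},
  ],
)

```text
time: 4.7
ee_pos: [553.5, 233.3, 189.7]
eef_rot: [0.706, 0.046, -0.705, 0.046]
contact_force: [0.1, -0.3, 0.6]
gripper_width: 0.599
```

apply_moves(
  plan=[
    {"offset": [0,0.05,-0.6],"roll": 0},
    {"offset": [0,0.03,-0.8],"roll": 0},
    {"offset": [0,0,-0.7],"roll": 0},
    {"offset": [0,0,-0.5],"roll": 0},
    {"offset": [0,0,-0.4],"roll": 0},
    {"offset": [0,0,-0.3],"roll": 0},
    {"offset": [0,0,-0.06],"roll": 0},
    {"offset": [0,0,0],"roll": 0},
  ],
)

```text
time: 5.5
ee_pos: [553.1, 235.2, 104.7]
eef_rot: [0.706, 0.046, -0.706, 0.046]
contact_force: [0.3, 0.4, -0.4]
gripper_width: 0.604
```

apply_moves(
  plan=[
    {"offset": [0,0,0],"roll": 0},
    {"offset": [0,0,0],"roll": 0},
    {"offset": [0,0,0],"roll": 0},
    {"offset": [0,0,0],"roll": 0},
  ],
)

```text
time: 5.9
ee_pos: [553.2, 235.2, 105.1]
eef_rot: [0.706, 0.046, -0.705, 0.046]
contact_force: [-0.8, 0.4, -0.3]
gripper_width: 0.599
```

```bash
python3 -c "
from h import *
b=snap('side','side2')['color'][:,:,::-1]
def cr(im,x,y,w,h,s): return cv2.resize(im[y:y+h,x:x+w],None,fx=s,fy=s,interpolation=cv2.INTER_CUBIC)
cv2.imwrite('pics/c2.png',cr(b,210,220,100,90,6))
s=bot.state();print(s['ee_pos'])
"
```

```text
[553.13114443 235.18922881 105.05385447]
```

View pics/c2.png

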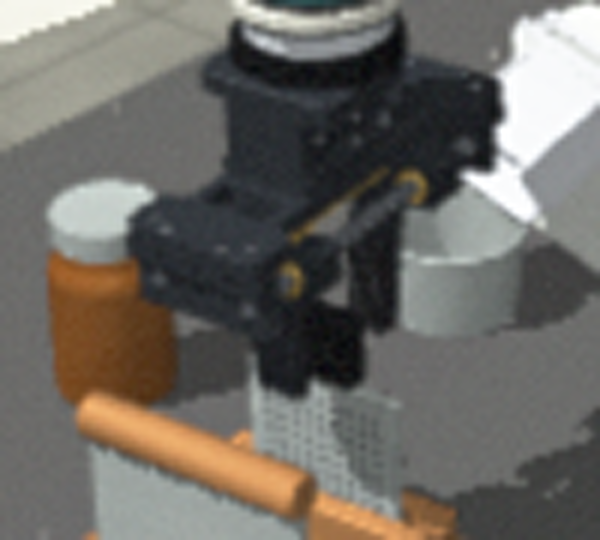

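The fingers straddle the grip block at about (315,350) in the crop, and the jar and scraper are clear. Closing.

apply_moves(
  plan=[
    {"offset": [0,0,0],"roll": 0},
    {"offset": [0,0,0],"roll": 0},
    {"offset": [0,0,0],"roll": 0},
    {"offset": [0,0,0],"roll": 0},
    {"offset": [0,0,0],"roll": 0},
    {"offset": [0,0,0],"roll": 0},
    {"offset": [0,0,0],"roll": 0},
    {"offset": [0,0,0],"roll": 0},
  ],
  grip=0,
)

```text
time: 6.75
ee_pos: [552.9, 235.3, 104.7]
eef_rot: [0.706, 0.046, -0.706, 0.046]
contact_force: [-0.1, 2.2, -0.2]
gripper_width: 0.159
```

apply_moves(
  plan=[
    {"offset": [0,0,0.1],"roll": 0},
    {"offset": [0,0,0.3],"roll": 0},
    {"offset": [0,0,0.5],"roll": 0},
    {"offset": [0,0,0.7],"roll": 0},
    {"offset": [0,0,0.8],"roll": 0},
    {"offset": [0,0,0.8],"roll": 0},
    {"offset": [0,0,0.8],"roll": 0},
    {"offset": [0,0,0.8],"roll": 0},
  ],
)

```text
time: 7.55
ee_pos: [553.2, 234.7, 226.9]
eef_rot: [0.706, 0.046, -0.705, 0.046]
contact_force: [0.4, 1.1, -0.9]
gripper_width: 0.155
```

apply_moves(
  plan=[
    {"offset": [0,-0.3,0.6],"roll": -0.03},
    {"offset": [0.2,-0.6,0.3],"roll": -0.03},
    {"offset": [0.3,-0.9,0],"roll": -0.03},
    {"offset": [0.3,-1,0],"roll": -0.03},
    {"offset": [0.3,-1,0],"roll": -0.03},
    {"offset": [0.3,-1,0],"roll": -0.03},
    {"offset": [0.3,-1,0],"roll": -0.03},
    {"offset": [0.3,-1,0],"roll": -0.03},
  ],
)

```text
time: 8.35
ee_pos: [602.7, 62.5, 246.8]
eef_rot: [-0.706, 0.04, 0.706, 0.04]
contact_force: [-0.2, -0.7, -1.5]
gripper_width: 0.155
```

apply_moves(
  plan=[
    {"offset": [0.3,-1,0],"roll": -0.03},
    {"offset": [0.3,-0.9,0],"roll": -0.03},
    {"offset": [0.2,-0.8,0],"roll": -0.03},
    {"offset": [0.1,-0.6,0],"roll": -0.03},
    {"offset": [0,-0.4,0],"roll": -0.03},
    {"offset": [0,-0.2,0],"roll": 0},
    {"offset": [0,-0.1,0],"roll": 0},
    {"offset": [0,0,0],"roll": 0},
  ],
)

```text
time: 9.15
ee_pos: [625.3, -34.6, 247.2]
eef_rot: [-0.701, 0.092, 0.701, 0.092]
contact_force: [-0.3, 0.9, -1.8]
gripper_width: 0.158
```

```bash
python3 -c "
from h import *
a=snap('top','top3')['color'][:,:,::-1]; b=snap('side','side3')['color'][:,:,::-1]
def cr(im,x,y,w,h,s): return cv2.resize(im[y:y+h,x:x+w],None,fx=s,fy=s,interpolation=cv2.INTER_CUBIC)
cv2.imwrite('pics/c3.png',np.hstack([cr(a,310,160,80,100,5),cr(b,270,170,80,100,5)]))
s=bot.state();print(s['ee_pos'],s['eef_rot'])
"
```

```text
[625.34212524 -34.18485888 247.2643132 ] [-0.70116577  0.09134415  0.70117633  0.09151262]
```

View pics/c3.png

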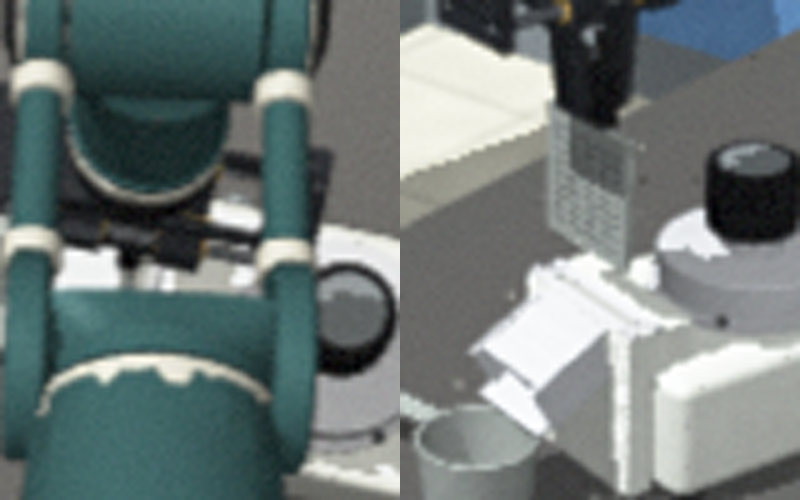

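```bash
python3 -c "
from h import *
np.set_printoptions(precision=1,suppress=True)
c=load('side3'); p=np.array([625.3,-34.2,247.2-92.7])
x=np.array([np.cos(-.26),np.sin(-.26),0])*40
z=np.array([0,0,85])
print(proj(c,[p+x,p-x,p+x+z,p-x+z]))
o=c['color'][185:230,290:325,::-1]
cv2.imwrite('pics/c3b.png',cv2.resize(o,None,fx=16,fy=13,interpolation=cv2.INTER_NEAREST))
"
```

```text
[[299.6 215.1]
 [315.2 225. ]
 [299.6 189.6]
 [315.5 198.9]]
```

View pics/c3b.png

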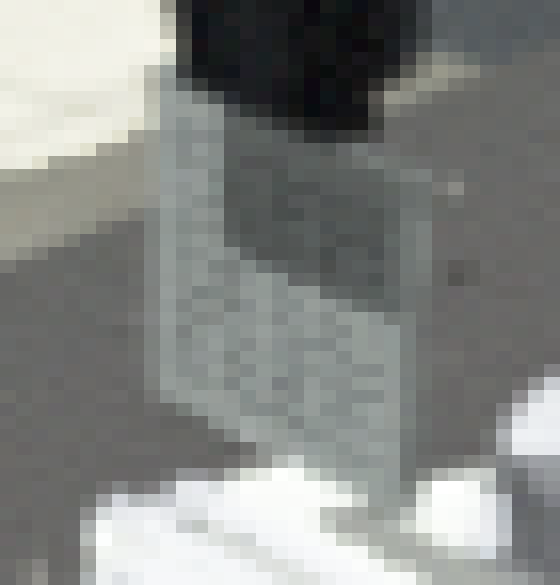

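```bash
python3 -c "
from h import *
np.set_printoptions(precision=1,suppress=True)
c=load('side3'); p=np.array([625.3,-34.2,247.2-92.7])
z=np.array([0,0,85])
y=lambda a:np.array([-np.sin(a),np.cos(a),0])*3
for a in (-.20,-.26,-.32):
  x=np.array([np.cos(a),np.sin(a),0])*40
  # face toward camera: +y side
  print(a,proj(c,[p+x+y(a),p-x+y(a),p+x+z+y(a),p-x+z+y(a),p+x+z-y(a),p-x+z-y(a), p-x-y(a)]).tolist())
a=-.26;x=np.array([np.cos(a),np.sin(a),0])*41;q=np.array([627.3,-42,119]);print('slot ends',proj(c,[q+x,q-x]))
g=c['color'].max(2).astype(int); print(g[208:230,296:322])
"
```

```text
-0.2 [[298.24649433258986, 215.60826926760683], [315.05234294049177, 225.08191667385262], [298.17255152965834, 190.05153718992153], [315.3869080602681, 198.9468943548971], [299.75063168145783, 189.54309386549266], [316.97955097341656, 198.40425457813825], [316.6076417934207, 224.49973990292435]]
-0.26 [[298.8427992572849, 215.37670939936706], [314.3757282935926, 225.28398521160204], [298.78306425307596, 189.83596795626642], [314.69394309780125, 199.1350217566075], [300.4309203607227, 189.36786685422027], [316.3661984919212, 198.63375059817713], [316.0086269989877, 224.7458581414035]]
-0.32 [[299.468110948358, 215.16186405958783], [313.6722708343555, 225.46693758142283], [299.4232417400945, 189.6360878806824], [313.9734336281249, 199.30520445885935], [301.13508123780525, 189.2098421321831], [315.71915870601646, 198.84729230919578], [315.37677390010884, 224.97499166050451]]
slot ends [[300.6 224.2]
 [316.4 234.5]]
[[105 105 110 130 152 132 144 143 126 140 155 143 141 157 149 132 112 102
  100 113 111 102 106 104 106 106]
 [106 108 116 132 156 142 134 137 147 146 151 135 149 150 138 153
[... 1524 characters left out ...]
45 209 159
  155 150 229 254 253 251 234 187]
 [216 236 239 241 236 225 227 246 248 249 250 251 252 247 196 181 168 153
  160 187 243 252 251 248 236 195]
 [247 239 240 247 242 210 200 228 241 245 249 249 251 248 207 174 170 171
  181 212 243 252 251 246 239 197]
 [254 240 238 243 248 246 236 227 219 216 246 248 250 251 247 212 197 175
  174 177 199 235 247 236 239 201]
 [246 244 243 242 247 248 247 246 231 223 226 242 247 250 251 252 248 207
  175 172 173 188 206 205 223 159]
 [240 242 245 249 248 245 244 248 248 241 226 224 233 246 249 250 252 246
  213 199 176 173 177 172 161 149]
 [239 229 242 249 249 249 248 246 248 247 245 231 225 228 241 248 249 250
  252 247 206 175 175 176 172 167]]
```

```bash
cat > ov.py <<'E'
from h import *
import sys
cx,cy,a=map(float,sys.argv[1:4])
def ov(n,x0,y0,w,h,s,out):
    c=load(n); im=cv2.resize(c['color'][y0:y0+h,x0:x0+w,::-1],None,fx=s,fy=s,interpolation=cv2.INTER_NEAREST)
    im=np.clip((im.astype(float)-60)*1.3,0,255).astype(np.uint8); im0=im.copy()
    X=np.array([np.cos(a),np.sin(a),0]);Y=np.array([-np.sin(a),np.cos(a),0]);o=np.array([cx,cy,0])
    for hx,hy,z,col in ((45,8,120,(0,0,255)),(41,4,116,(0,200,0))):
        P=[o+X*i*hx+Y*j*hy+[0,0,z] for i,j in ((1,1),(1,-1),(-1,-1),(-1,1))]
        q=(proj(c,P)-[x0,y0]+.5)*s
        cv2.polylines(im,[np.round(q).astype(int)],True,col,1)
    cv2.imwrite(out,np.hstack([im0,im]))
ov('top0',325,195,30,42,13,'pics/o_t.png'); ov('side0',292,215,32,28,12,'pics/o_s.png')
E
python3 ov.py 627.3 -42 -.26
```

View pics/o_t.png

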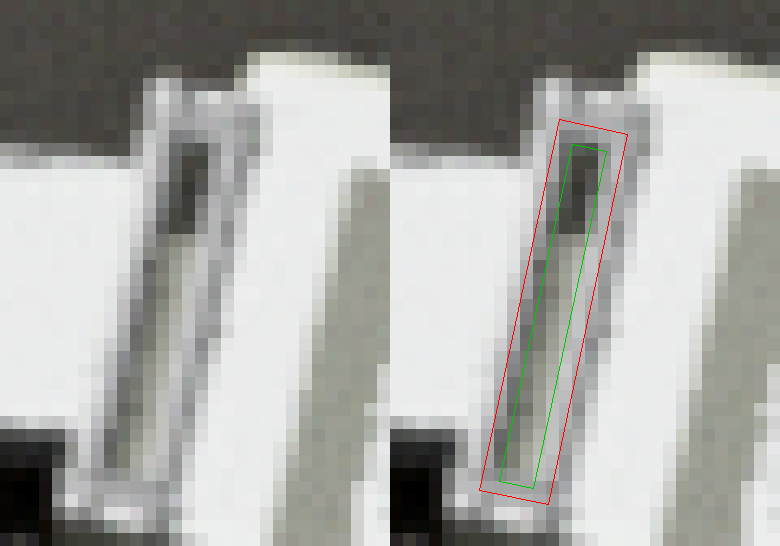

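View pics/o_s.png

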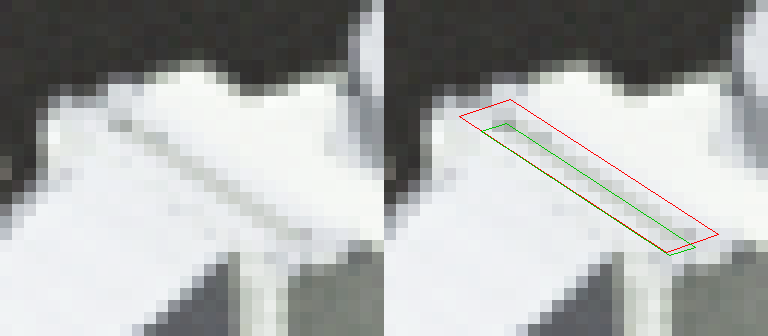

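apply_moves(
  plan=[
    {"offset": [0.1,-0.15,-0.2],"roll": 0},
    {"offset": [0.07,-0.15,-0.3],"roll": 0},
    {"offset": [0,-0.05,-0.3],"roll": 0},
    {"offset": [0,0,-0.2],"roll": 0},
    {"offset": [0,0,0],"roll": 0},
    {"offset": [0,0,0],"roll": 0},
    {"offset": [0,0,0],"roll": 0},
    {"offset": [0,0,0],"roll": 0},
  ],
)

```text
time: 10.05
ee_pos: [630.0, -43.6, 222.7]
eef_rot: [0.701, -0.092, -0.701, -0.092]
contact_force: [-0.2, -0.4, -2.2]
gripper_width: 0.159
```

```bash
python3 -c "
from h import *
b=snap('side','side4')['color'][:,:,::-1]
def cr(im,x,y,w,h,s): return cv2.resize(im[y:y+h,x:x+w],None,fx=s,fy=s,interpolation=cv2.INTER_NEAREST)
cv2.imwrite('pics/c4.png',cr(b,285,190,50,50,12))
s=bot.state();print(s['ee_pos'],s['eef_rot'])
"
```

```text
[629.96689581 -43.61919508 222.70113617] [ 0.70142863 -0.09172231 -0.70083702 -0.09171897]
```

View pics/c4.png

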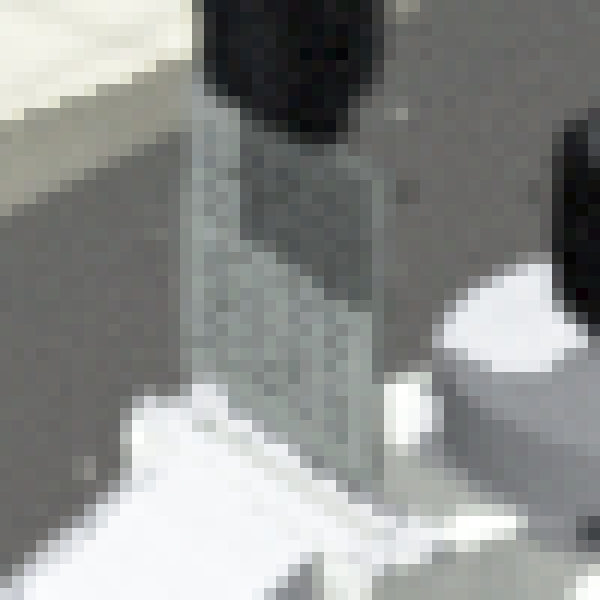

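apply_moves(
  plan=[
    {"offset": [0,0,-0.2],"roll": 0},
    {"offset": [0,0,-0.2],"roll": 0},
    {"offset": [0,0,-0.2],"roll": 0},
    {"offset": [0,0,-0.15],"roll": 0},
    {"offset": [0,0,0],"roll": 0},
  ],
)

```text
time: 10.6
ee_pos: [630.4, -43.0, 208.8]
eef_rot: [0.702, -0.091, -0.7, -0.092]
contact_force: [-9.6, 2.5, 20.2]
gripper_width: 0.159
```

apply_moves(
  plan=[
    {"offset": [-0.04,0.01,0.1],"roll": 0},
    {"offset": [-0.04,0.01,0.05],"roll": 0},
    {"offset": [0,0,-0.05],"roll": 0},
    {"offset": [0,0,0],"roll": 0},
  ],
)

```text
time: 11.0
ee_pos: [627.1, -43.1, 204.5]
eef_rot: [-0.701, 0.092, 0.702, 0.092]
contact_force: [-0.4, 0.1, -1.1]
gripper_width: 0.155
```

apply_moves(
  plan=[
    {"offset": [0,0,-0.2],"roll": 0},
    {"offset": [0,0,-0.2],"roll": 0},
    {"offset": [0,0,-0.2],"roll": 0},
    {"offset": [0,0,-0.2],"roll": 0},
    {"offset": [0,0,0],"roll": 0},
  ],
)

```text
time: 11.5
ee_pos: [627.0, -43.1, 184.4]
eef_rot: [-0.7, 0.092, 0.702, 0.092]
contact_force: [-0.8, -0.1, -1.5]
gripper_width: 0.155
```

apply_moves(
  plan=[
    {"offset": [0,0,-0.3],"roll": 0},
    {"offset": [0,0,-0.4],"roll": 0},
    {"offset": [0,0,-0.4],"roll": 0},
    {"offset": [0,0,-0.4],"roll": 0},
    {"offset": [0,0,-0.3],"roll": 0},
    {"offset": [0,0,-0.2],"roll": 0},
    {"offset": [0,0,-0.1],"roll": 0},
    {"offset": [0,0,0],"roll": 0},
  ],
)

```text
time: 12.3
ee_pos: [627.6, -43.1, 133.0]
eef_rot: [-0.701, 0.092, 0.701, 0.092]
contact_force: [-0.7, -0.2, -1.1]
gripper_width: 0.154
```

apply_moves(
  plan=[
    {"offset": [0,0,-0.05],"roll": 0},
    {"offset": [0,0,-0.05],"roll": 0},
    {"offset": [0,0,0],"roll": 0},
  ],
)

```text
time: 12.6
ee_pos: [627.7, -43.1, 131.1]
eef_rot: [0.701, -0.092, -0.701, -0.092]
contact_force: [0.2, -0.4, -1.4]
gripper_width: 0.154
```

apply_moves(
  plan=[
    {"offset": [0,0,-0.06],"roll": 0},
    {"offset": [0,0,-0.06],"roll": 0},
    {"offset": [0,0,0],"roll": 0},
  ],
)

```text
time: 12.9
ee_pos: [627.7, -43.1, 127.7]
eef_rot: [0.701, -0.092, -0.701, -0.092]
contact_force: [-0.5, 0.8, -2.0]
gripper_width: 0.156
```

apply_moves(
  plan=[
    {"offset": [0,0,-0.04],"roll": 0},
    {"offset": [0,0,0],"roll": 0},
  ],
)

```text
time: 13.1
ee_pos: [627.7, -43.1, 127.5]
eef_rot: [-0.701, 0.092, 0.701, 0.092]
contact_force: [-3.8, 0.2, 4.1]
gripper_width: 0.157
```

apply_moves(
  plan=[
    {"offset": [0,0,0],"roll": 0},
    {"offset": [0,0,0],"roll": 0},
    {"offset": [0,0,0],"roll": 0},
    {"offset": [0,0,0],"roll": 0},
    {"offset": [0,0,0],"roll": 0},
    {"offset": [0,0,0],"roll": 0},
  ],
  grip=45,
)

```text
time: 13.7
ee_pos: [627.8, -43.1, 126.9]
eef_rot: [0.701, -0.092, -0.701, -0.092]
contact_force: [0.0, 0.0, 0.1]
gripper_width: 0.45
```

apply_moves(
  plan=[
    {"offset": [0,0,0.2],"roll": 0},
    {"offset": [0,0,0.4],"roll": 0},
    {"offset": [0,0,0.7],"roll": 0},
    {"offset": [0,0,0.8],"roll": 0},
    {"offset": [0,0,0.8],"roll": 0},
    {"offset": [0,0,0.8],"roll": 0},
    {"offset": [0,0,0.4],"roll": 0},
    {"offset": [0,0,0.1],"roll": 0},
  ],
)

```text
time: 14.5
ee_pos: [628.8, -43.2, 234.4]
eef_rot: [0.702, -0.092, -0.7, -0.092]
contact_force: [0.8, -0.0, -0.3]
gripper_width: 0.452
```

```bash
python3 -c "
from h import *
b=snap('side','side5')['color'][:,:,::-1]
def cr(im,x,y,w,h,s): return cv2.resize(im[y:y+h,x:x+w],None,fx=s,fy=s,interpolation=cv2.INTER_NEAREST)
cv2.imwrite('pics/c5.png',cr(b,260,170,100,75,8))
c=load('side5'); a=-.26; x=np.array([np.cos(a),np.sin(a),0]); y=np.array([-np.sin(a),np.cos(a),0])
p=np.array([627.5,-43,156])
print(((proj(c,[p+20*x+7*y,p-20*x+7*y,p-20*x-7*y,p+20*x-7*y])-[260,170]+.5)*8).round())
s=bot.state();print(s['ee_pos'],s['eef_rot'])
"
```

```text
[[347. 376.]
 [409. 415.]
 [439. 405.]
 [377. 366.]]
[628.36509086 -43.17082547 233.52691556] [ 0.70199653 -0.0916974  -0.70026653 -0.09175645]
```

View pics/c5.png

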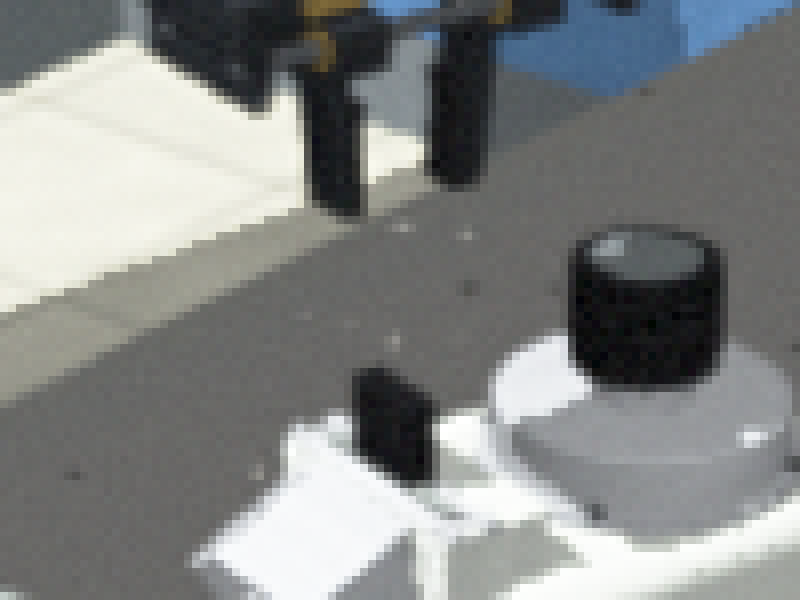

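apply_moves(
  plan=[
    {"offset": [0,0,0.2],"roll": 0.14},
    {"offset": [-0.1,-0.3,0],"roll": 0.14},
    {"offset": [-0.2,-0.6,0],"roll": 0.14},
    {"offset": [-0.2,-0.8,0],"roll": 0.14},
    {"offset": [-0.2,-0.8,0],"roll": 0.14},
    {"offset": [-0.2,-0.8,0],"roll": 0.14},
    {"offset": [-0.2,-0.7,0],"roll": 0.14},
    {"offset": [-0.1,-0.4,0],"roll": 0.14},
  ],
  grip=100,
)

```text
time: 15.35
ee_pos: [596.4, -154.2, 235.3]
eef_rot: [-0.641, -0.297, 0.643, -0.296]
contact_force: [-0.6, 0.2, -0.3]
gripper_width: 0.999
```

apply_moves(
  plan=[
    {"offset": [-0.06,-0.2,0],"roll": 0.14},
    {"offset": [0,-0.1,0],"roll": 0.14},
    {"offset": [0,-0.04,0],"roll": 0.1},
    {"offset": [0,0,0],"roll": 0.07},
    {"offset": [0,0,0],"roll": 0},
    {"offset": [0,0,0],"roll": 0},
    {"offset": [0,0,0],"roll": 0},
    {"offset": [0,0,0],"roll": 0},
  ],
)

```text
time: 16.15
ee_pos: [596.1, -161.5, 236.7]
eef_rot: [-0.561, -0.431, 0.561, -0.43]
contact_force: [0.2, -0.0, -0.3]
gripper_width: 0.999
```

```bash
python3 -c "
from h import *
b=snap('side','side6')['color'][:,:,::-1]
def cr(im,x,y,w,h,s): return cv2.resize(im[y:y+h,x:x+w],None,fx=s,fy=s,interpolation=cv2.INTER_NEAREST)
cv2.imwrite('pics/c6.png',cr(b,290,150,100,75,8))
c=load('side6'); s=bot.state();p=s['ee_pos'].copy();p[2]=178
print(s['ee_pos'],s['eef_rot'],s['joint_pos'])
print('tcp on cap top px',proj(c,[p]),'crop',(proj(c,[p])-[290,150]+.5)*8)
g=c['color'].max(2)[195:207,330:352];print(g)
"
```

```text
[ 596.17553522 -161.54191755  236.80481762] [-0.56087307 -0.43061372  0.56094817 -0.43050014] [-3.04936145e-01  1.57933682e-01  1.73456236e+00  5.48009668e-06
  1.24928910e+00 -4.34864716e-02]
tcp on cap top px [[340.54655412 201.77530982]] crop [[408.37243293 418.20247853]]
[[102 103 103 106 105 105 104 107 108 102 101 103 105 107 106 102 106 105
  106 104 104 107]
 [104 105 104 103 103 101 106 108 105 105 105 105 103 107 102 104 105 104
  104 105 105 104]
 [103 103 102 104 102 106 103  99  99  99 100 100 100 101 101 103 105 101
  105 107 105 101]
 [107 103 106 103 101  92  85  81  85  88  93  94  86  93  89  98  99 103
  106 106 104 106]
 [102 105  98  89  76  84 111 119 133 141 161 156 137 123  95  91  80  87
   98 103 104 105]
 [104  94  65  59 104 142 161 161 161 162 162 165 160 162 157 153 127  88
   64  86 102 106]
 [101  79  40  72 132 164 164 162 163 161 161 162 162 163 163 166 164 144
   58  54  88 106]
 [ 97  59  36  63 119 159 162 164 165 160 163 165 161 165 163 164 161 140
   67  47  78 104]
 [ 93  47  28  40  83 130 151 160 161 167 162 164 164 162 156 154 142  95
   39  36  65 103]
 [ 97  48  28  31  38  58  92 129 146 152 155 151 152 147 131  96  74  43
   25  27  61 104]
 [ 94  51  26  25  31  28  41  48  56  58  68  64  63  56  50  40  31  25
   15  21  61 103]
 [ 95  45  24  26  23  21  28  26  30  24  32  26  34  20  26  19  18  24
   20  19  58 105]]
```

View pics/c6.png

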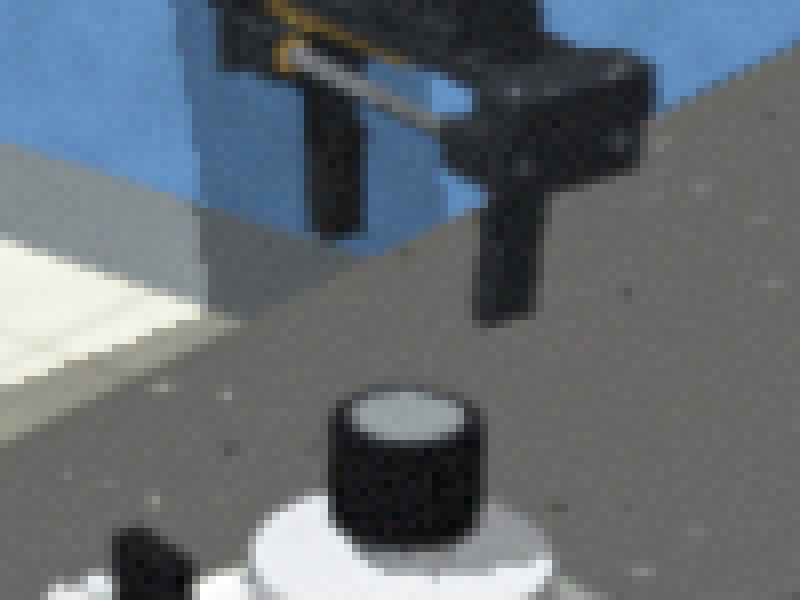

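apply_moves(
  plan=[
    {"offset": [0,0,-0.3],"roll": 0},
    {"offset": [0,0,-0.6],"roll": 0},
    {"offset": [0,0,-0.7],"roll": 0},
    {"offset": [0,0,-0.7],"roll": 0},
    {"offset": [0,0,-0.6],"roll": 0},
    {"offset": [0,0,-0.4],"roll": 0},
    {"offset": [0,0,-0.2],"roll": 0},
    {"offset": [0,0,-0.1],"roll": 0},
  ],
)

```text
time: 17.0
ee_pos: [596.1, -161.6, 146.3]
eef_rot: [-0.561, -0.431, 0.561, -0.43]
contact_force: [-0.6, -0.1, 0.1]
gripper_width: 0.999
```

apply_moves(
  plan=[
    {"offset": [0,0,0],"roll": 0},
    {"offset": [0,0,0],"roll": 0},
    {"offset": [0,0,0],"roll": 0},
  ],
)

```text
time: 17.3
ee_pos: [596.8, -161.8, 147.9]
eef_rot: [0.561, 0.43, -0.56, 0.431]
contact_force: [0.8, 0.9, 0.2]
gripper_width: 1.001
```

apply_moves(
  plan=[
    {"offset": [0,0,0],"roll": 0},
    {"offset": [0,0,0],"roll": 0},
    {"offset": [0,0,0],"roll": 0},
    {"offset": [0,0,0],"roll": 0},
    {"offset": [0,0,0],"roll": 0},
    {"offset": [0,0,0],"roll": 0},
  ],
  grip=0,
)

```text
time: 17.9
ee_pos: [596.2, -161.6, 147.1]
eef_rot: [0.561, 0.431, -0.561, 0.431]
contact_force: [-0.3, 1.3, 1.2]
gripper_width: 0.683
```

apply_moves(
  plan=[
    {"offset": [0,0,-0.06],"roll": 0},
    {"offset": [0,0,-0.04],"roll": 0},
    {"offset": [0,0,0],"roll": 0},
  ],
)

```text
time: 18.2
ee_pos: [596.3, -161.6, 144.8]
eef_rot: [0.561, 0.431, -0.561, 0.431]
contact_force: [-2.3, 0.5, 4.0]
gripper_width: 0.681
```

apply_moves(
  plan=[
    {"offset": [0,0,-0.03],"roll": -0.05},
    {"offset": [0,0,0],"roll": -0.08},
    {"offset": [0,0,0],"roll": -0.08},
    {"offset": [0,0,0],"roll": -0.08},
    {"offset": [0,0,0],"roll": -0.05},
  ],
)

```text
time: 18.7
ee_pos: [596.2, -161.6, 144.5]
eef_rot: [0.626, 0.329, -0.626, 0.329]
contact_force: [-2.4, 1.0, 6.3]
gripper_width: 0.683
```

apply_moves(
  plan=[
    {"offset": [0,0,-0.03],"roll": -0.06},
    {"offset": [0,0,0],"roll": -0.04},
    {"offset": [0,0,0],"roll": 0},
  ],
)

```text
time: 19.0
ee_pos: [596.0, -161.4, 144.0]
eef_rot: [-0.641, -0.298, 0.641, -0.297]
contact_force: [-4.2, 1.6, 7.9]
gripper_width: 0.682
```

apply_moves(
  plan=[
    {"offset": [0,0,0],"roll": -0.06},
    {"offset": [0,0,0],"roll": -0.04},
    {"offset": [0,0,0],"roll": 0},
  ],
)

```text
time: 19.3
ee_pos: [595.7, -161.5, 143.4]
eef_rot: [-0.655, -0.265, 0.656, -0.265]
contact_force: [-3.7, 0.7, 5.1]
gripper_width: 0.684
```

apply_moves(
  plan=[
    {"offset": [0,0,0],"roll": -0.06},
    {"offset": [0,0,0],"roll": -0.04},
    {"offset": [0,0,0],"roll": 0},
  ],
)

```text
time: 19.6
ee_pos: [595.4, -161.3, 142.9]
eef_rot: [-0.667, -0.233, 0.668, -0.232]
contact_force: [-4.8, 1.8, 3.5]
gripper_width: 0.683
```

apply_moves(
  plan=[
    {"offset": [0,0,-0.06],"roll": 0},
    {"offset": [0,0,0],"roll": 0},
  ],
)

```text
time: 19.8
ee_pos: [595.4, -161.3, 141.5]
eef_rot: [-0.667, -0.233, 0.668, -0.232]
contact_force: [-3.7, 1.0, 5.2]
gripper_width: 0.683
```

apply_moves(
  plan=[
    {"offset": [0,0,-0.06],"roll": 0},
    {"offset": [0,0,-0.06],"roll": 0},
    {"offset": [0,0,0],"roll": 0},
  ],
)

```text
time: 20.1
ee_pos: [595.5, -161.3, 138.7]
eef_rot: [-0.667, -0.233, 0.668, -0.232]
contact_force: [-4.6, 2.6, 6.5]
gripper_width: 0.679
```

apply_moves(
  plan=[
    {"offset": [-0.02,0.01,-0.06],"roll": 0},
    {"offset": [0,0,-0.06],"roll": 0},
    {"offset": [0,0,-0.06],"roll": 0},
    {"offset": [0,0,0],"roll": 0},
  ],
)

```text
time: 20.5
ee_pos: [595.4, -161.3, 134.9]
eef_rot: [-0.668, -0.233, 0.668, -0.233]
contact_force: [-4.9, 0.5, 8.9]
gripper_width: 0.686
```

apply_moves(
  plan=[
    {"offset": [0,0,-0.05],"roll": 0},
    {"offset": [0,0,-0.05],"roll": 0},
    {"offset": [0,0,0],"roll": 0},
  ],
)

```text
time: 20.8
ee_pos: [595.5, -161.3, 133.0]
eef_rot: [-0.668, -0.233, 0.668, -0.233]
contact_force: [-6.6, 1.7, 11.6]
gripper_width: 0.679
```

apply_moves(
  plan=[
    {"offset": [0,0,-0.05],"roll": 0},
    {"offset": [0,0,0],"roll": 0},
    {"offset": [0,0,0],"roll": 0},
  ],
)

```text
time: 21.1
ee_pos: [595.5, -161.4, 133.0]
eef_rot: [-0.668, -0.233, 0.668, -0.233]
contact_force: [-8.5, 3.0, 16.9]
gripper_width: 0.681
```

```bash
python3 -c "
from h import *
a=snap('top','top7')['color'][:,:,::-1];b=snap('side','side7')['color'][:,:,::-1]
def cr(im,x,y,w,h,s): return cv2.resize(im[y:y+h,x:x+w],None,fx=s,fy=s,interpolation=cv2.INTER_NEAREST)
cv2.imwrite('pics/c7.png',cr(b,290,160,100,75,8)); cv2.imwrite('pics/c7f.png',b)
c=load('side7'); s=bot.state();print(s['time'],s['ee_pos'],s['contact_force'],s['torque'])
"
```

```text
21.2 [ 595.49170946 -161.31357771  132.93656473] [-8.92206961  2.89718139 17.30481083] [0.46188627 1.40014195 0.03878734]
```

View pics/c7.png

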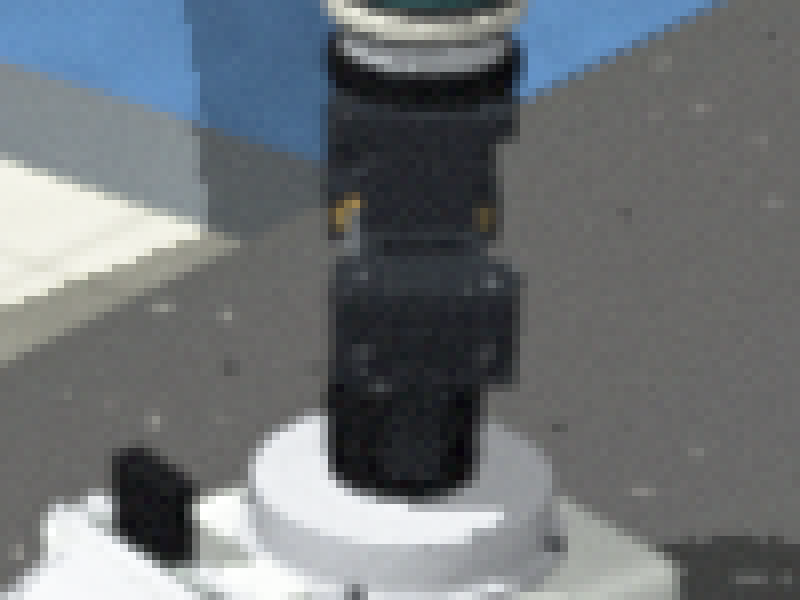

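View pics/c7f.png

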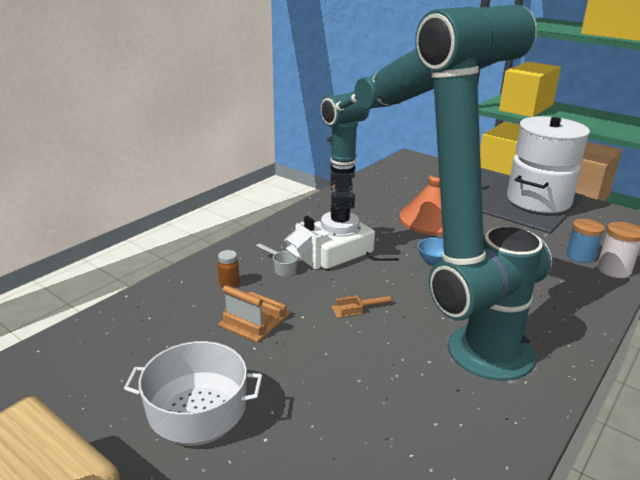

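```bash
python3 -c "
from h import *
c=load('side7'); s=bot.state()
for z in (120,132):
  t=np.linspace(0,6.28,60); P=np.c_[596+30*np.cos(t),-161.5+30*np.sin(t),0*t+z]
  q=proj(c,P); print(z,'lowest row',q[:,1].max(),'crop',(q[:,1].max()-160+.5)*8)
print(c['color'].max(2)[214:228,336:344].mean(1).round())
"
```

```text
120 lowest row 222.7859259920219 crop 506.2874079361752
132 lowest row 219.34820530902758 crop 478.7856424722206
[ 33.  34.  38.  35.  35.  34.  22.  43. 126. 223. 245. 243. 243. 242.]
```

apply_moves(
  plan=[
    {"offset": [0,0,0],"roll": 0},
    {"offset": [0,0,0],"roll": 0},
    {"offset": [0,0,0],"roll": 0},
    {"offset": [0,0,0],"roll": 0},
  ],
)

```text
time: 21.6
ee_pos: [595.5, -161.3, 132.9]
eef_rot: [-0.668, -0.233, 0.668, -0.233]
contact_force: [-9.6, 2.6, 15.9]
gripper_width: 0.683
```

```bash
python3 -c "
from h import *
print(ticket.sign_off()); s=bot.state(); print(s['time'],s['ee_pos'],s['contact_force'])"
```

```text
the job is handed in; nothing more can be done
None
the job is handed in; nothing more can be done
```

I put the sieve plate in the mill's slot and let go of it. I then turned the feed cap about 0.64 rad clockwise until it dropped over the pin, and pushed it down to a hard stop. The job is handed in at about 21.6 s with the gripper still holding the cap down; no verdict was reported.

**Sieve:**
- The plate caught once on the slot's flare with 20 N, so I moved it 2 mm and it slid in freely.
- It touched the floor at the expected height. After I let go, the contact force was zero.
- The side image then shows its grip block within about 1 pixel of where it should be.

**Cap:**
- The tool came down 14 mm and stopped, with about 16 N upward force at the end.
- In the side image the cap's lower edge is about 0.7 pixel (about 2.5 mm) higher than predicted for home. It had the same offset at the start, and between the two pictures it moved down about 13.7 mm, which fits a cap that is home.
- A sideways load of about 9 N on the cap remained. I put it down to the cap rubbing on the neck and did not relieve it.

**Everything else:** in the last side picture the scraper, cup, scoop, jar, basket and lid look to be where they started, and the bowl is in view. I did not measure their positions. The arm blocked the top camera near the rack and the slot, so those checks rest on the side camera and the arm's own readings.

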